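Check the lids of the transport jars and set aside the loose ones

TASK

Try the lid of each of the four jars in the white crate by its bar, clockwise from above (the closing way): some were left loose, and only the feel tells which. Any lid that turns you screw down until it is firmly home before its jar is lifted, then stand that jar upright in the red tray, set down rather than dropped. Leave the jars whose lids were tight in their cells, and do not disturb the other things on the desk.

Things in the scene. Friction and masses are not known exactly. Their poses are not given: they have to be found in the camera images.
- crate: white plastic crate, 175 x 175 mm, fixed to the desk, with 2 x 2 square cells of 80 mm inside width; origin under its middle, on the desk. Outer walls are 72 mm high, the cross walls between the cells 62 mm, all 5 mm thick; the cell floors are 5 mm above the desk; the cell centres lie at (+-42.5, +-42.5) mm in its own x and y. One jar stands in each cell
- tray: red open re-check tray, fixed to the desk, 150 mm along its x, 250 mm along its y, 35 mm high, walls and floor 5 mm; origin under its middle, on the desk. It has room for two jars side by side along y, about 57 mm either side of its middle
- jar_a: white square plastic jar with a blue screw lid (lid a), 74 x 74 mm body 76 mm high, 0.3 to 0.5 kg in all; origin at the centre of its underside, z up. All four jars look alike and any may be in any cell; 3 mm of play all round lets it shift a little and turn about 0.08 rad in its cell before the cell walls hold it
- lid_a (a joint): angle (rad) of the screw lid of jar a, growing clockwise seen from above (the closing direction); at 0 the bar lies along the jar's own x axis. It says nothing of tightness: a lid may have come up tight at any angle. A tight lid cannot be turned with 20 N at the end of its bar. A loose one turns on steadily against about 0.12 N m (about 5 N of push at 25 mm from the axis) for 0.4 to 1.4 rad and then comes firmly home, at about 0.8; it stays wherever it is left
- bar_a (a point): middle of the top of the grip bar across lid a, on the lid's axis, 127 mm above the jar's underside; its x axis points along the bar. The bar is pale, 64 mm long, 12 mm wide, and stands 24 mm above the blue lid, which is 68 mm across and 17 mm high; the jar can be carried by the bar
- jar_b: white square plastic jar with a blue screw lid (lid b), 74 x 74 mm body 76 mm high, 0.3 to 0.5 kg in all; origin at the centre of its underside, z up. All four jars look alike and any may be in any cell; 3 mm of play all round lets it shift a little and turn about 0.08 rad in its cell before the cell walls hold it
- lid_b (a joint): angle (rad) of the screw lid of jar b, growing clockwise seen from above (the closing direction); at 0 the bar lies along the jar's own x axis. It says nothing of tightness: a lid may have come up tight at any angle. A tight lid cannot be turned with 20 N at the end of its bar. A loose one turns on steadily against about 0.12 N m (about 5 N of push at 25 mm from the axis) for 0.4 to 1.4 rad and then comes firmly home, at about 0.8; it stays wherever it is left
- bar_b (a point): middle of the top of the grip bar across lid b, on the lid's axis, 127 mm above the jar's underside; its x axis points along the bar. The bar is pale, 64 mm long, 12 mm wide, and stands 24 mm above the blue lid, which is 68 mm across and 17 mm high; the jar can be carried by the bar
- jar_c: white square plastic jar with a blue screw lid (lid c), 74 x 74 mm body 76 mm high, 0.3 to 0.5 kg in all; origin at the centre of its underside, z up. All four jars look alike and any may be in any cell; 3 mm of play all round lets it shift a little and turn about 0.08 rad in its cell before the cell walls hold it
- lid_c (a joint): angle (rad) of the screw lid of jar c, growing clockwise seen from above (the closing direction); at 0 the bar lies along the jar's own x axis. It says nothing of tightness: a lid may have come up tight at any angle. A tight lid cannot be turned with 20 N at the end of its bar. A loose one turns on steadily against about 0.12 N m (about 5 N of push at 25 mm from the axis) for 0.4 to 1.4 rad and then comes firmly home, at about 0.8; it stays wherever it is left
- bar_c (a point): middle of the top of the grip bar across lid c, on the lid's axis, 127 mm above the jar's underside; its x axis points along the bar. The bar is pale, 64 mm long, 12 mm wide, and stands 24 mm above the blue lid, which is 68 mm across and 17 mm high; the jar can be carried by the bar
- jar_d: white square plastic jar with a blue screw lid (lid d), 74 x 74 mm body 76 mm high, 0.3 to 0.5 kg in all; origin at the centre of its underside, z up. All four jars look alike and any may be in any cell; 3 mm of play all round lets it shift a little and turn about 0.08 rad in its cell before the cell walls hold it
- lid_d (a joint): angle (rad) of the screw lid of jar d, growing clockwise seen from above (the closing direction); at 0 the bar lies along the jar's own x axis. It says nothing of tightness: a lid may have come up tight at any angle. A tight lid cannot be turned with 20 N at the end of its bar. A loose one turns on steadily against about 0.12 N m (about 5 N of push at 25 mm from the axis) for 0.4 to 1.4 rad and then comes firmly home, at about 0.8; it stays wherever it is left
- bar_d (a point): middle of the top of the grip bar across lid d, on the lid's axis, 127 mm above the jar's underside; its x axis points along the bar. The bar is pale, 64 mm long, 12 mm wide, and stands 24 mm above the blue lid, which is 68 mm across and 17 mm high; the jar can be carried by the bar
- spray_bottle: white trigger spray bottle with a yellow head, 76 mm across, 195 mm tall; origin under its middle; a bystander
- vial_basket: low white basket of small glass vials with blue and white caps, 200 x 130 x 56 mm; origin under its middle; a bystander
- gel_bottle: pale clear hand-gel bottle with a blue cap, 60 mm across, 150 mm tall; origin under its middle; a bystander
- cotton_jar: round steel cotton-wool jar, 98 mm across, 116 mm tall; origin under its middle; a bystander
- steel_dish: empty rectangular steel instrument dish, 100 x 200 x 35 mm; origin under its middle; a bystander
- stapler: grey and black desk stapler, 140 x 36 x 50 mm; origin under its middle; a bystander

How it is judged:
By the outcome, as a careful person would: the job done as asked, in the order asked, and still so for the second after the job is handed in, with the robot touching nothing.
It also fails if it takes over 72 s, if anything falls off the work surface, if the arm or the gripper's body presses on something with over 40 N, if the wrist force passes 120 N, or if a joint passes its speed limit or range.

ROBOT

A 6-joint arm with a two-finger parallel gripper is mounted at the origin on the work surface. World frame = base frame: x ahead of the robot, y to its left, z up, the work surface at z = 0. Lengths are in m, angles in rad, forces in N, time in s.
With the tool pointing down it reaches from about 0.35 to 0.775 m from the base axis. Payload 5.5 kg.
Tool frame: the origin (TCP) lies at the very end of the fingers, on their centre line; the grasp point (between the pads) lies 19 mm behind it; z points along the fingers, y is the direction in which the jaws open and shut (so a half turn about z gives the same grasp; the last joint's range is limited). The gripper opens to 85 mm and grips with 20 to 120 N. Pads are 22 mm wide; open, the fingers measure 114 mm over their backs; the gripper's body (76 mm by 85 mm) begins 54 mm behind the grasp point. The pads swing forward as they close: fully open they stand 13 mm farther back than shut.
Start: joints at [-1.323, 0.313, 0.046, 1.304, 0, 1.431], TCP at [0.217, -0.532, 0.231] pointing down, gripper open.
Joint ranges: [-2.76, 2.76], [-0.86, 1.69], [-1.03, 1.26], [-2.2, 2.34], [-1.47, 1.5], [-3.14, 3.14]. Speed limits (rad/s): [2.57, 2.57, 3.14, 3.14, 3.14, 3.14].

INTERFACE

Orientations are given as a unit quaternion [w, x, y, z].
In Python, from workcell import get_state, vision, workorder, silhouettes, tip_of gives the robot as it stands.
- The arm moves only by the shell command python3 -m inch 'ROWS' [FORCE]. ROWS is JSON, a list of rows, each a list of 7 numbers: the shift along the tool's x, y, z in cm, then the turn, a rotation vector about the tool's x, y, z in degrees, then the finger opening in cm, from 0 to 8.54. In form: [[dx, dy, dz, rx, ry, rz, hand], ...]. A call has 1 to 5 rows; each row shifts and turns the commanded pose from where the row before left it, along the tool's axes as they then stand; what a row does not reach is not made up. A row lasts 1/10 s, in which the tool goes at most 50 mm and 8.59 degrees, less where a joint would pass 70% of its speed; a pose out of reach is approached as far as the arm can. A call with a gripper value outside its range is refused whole. The fingers move at their own pace and stop on an object; FORCE is the grip in N (left out, the last holds). Time passes only in rows, so rows that do not move let the fingers close. It gives the time, the measured TCP pose, the force and the opening at its end, in the units of the state.
- get_state(): the state, without advancing time (a new reading comes with each control period).
- vision.read_camera(name): name is "scene" or "side" or "wrist"; returns a dict with "pixels" (400x640x3 uint8, red, green, blue), "depth" (400x640 float32, m along the optical axis (not along the pixel's ray), 0 where there is no reading), "mtx" (3x3 intrinsics, pixels), "T" (4x4, takes a point from camera to world coordinates); the wrist camera has in their place "tool_from_camera" (4x4, takes a point from camera to tool coordinates, whose origin is the TCP and whose axes are the flange's). Camera axes: x right, y up, looking along -z (the intrinsics and any distortion apply to the point x, -y, -z); pixel columns grow to the right and rows downward; lengths in m; the calibration is good to about 2 mm. A picture is of the moment at which its call begins: read the wrist's pose just before it.
- workorder.hand_in(): hands the job in, once; it reports no verdict.
Trained networks look in a picture, given as the dict that the camera call returned (one of the last four; its "shot" number tells which), for a name from the list of things; names that differ only in an ending like _2 or _b are one class to them, and where a whole thing is asked for, a point or a joint stands for the part that bears it (a point fixed in the world has none). Each returns a list of dicts, best first, with "confidence" (0 to 1); they miss things now and then, are a little off and sometimes report something else, mostly with a low value. They report only what shows in the picture. A call takes as long as a camera call.
- silhouettes(picture, label): "mask" (400x640 bool, what is visible of it) and "location" ([column, row] in pixels, amid what is visible of it).
- tip_of(picture, label): "location" ([column, row] in pixels: a listed point, or the origin of a listed thing).
The state is a dict: "clock": time; "joint_pos": joint angles; "qvel": joint speeds; "tau": joint torques, N m; "tcp_pos": TCP position; "orientation": TCP orientation; "wrist_force": force on the tool from outside, world axes, zero at the start; "ft_torque": the same for the moment, N m; "finger_gap": finger opening in m.
Only numpy, scipy, OpenCV 4.12 (cv2) and the standard library are available. Lean on these libraries where they do the work, as an engineer would, in place of code of your own. Each camera call takes 0.05 s, during which the arm holds its last target.

## Working session

There is one attempt and no reset: what is moved stays moved. The work goes in short steps, Python scripts to look and compute and a shell command to move; the robot and the scene stay as the last step left them, time stands still between calls to the robot, and variables do not carry over. Pictures are saved under pics/ and viewed, and the job is handed in when it is done.

```bash
ls; mkdir -p pics; cat > h.py <<'E'
import numpy as np, cv2
from scipy.spatial.transform import Rotation as R
from workcell import get_state, vision, workorder, silhouettes, tip_of
def save(p,n): cv2.imwrite('pics/'+n+'.png', cv2.cvtColor(p['pixels'],cv2.COLOR_RGB2BGR))
def tcpT():
    s=get_state(); q=s['orientation']; T=np.eye(4); T[:3,:3]=R.from_quat([q[1],q[2],q[3],q[0]]).as_matrix(); T[:3,3]=s['tcp_pos']; return T
def TT(p,t=None): return p['T'] if 'T' in p else t@p['tool_from_camera']
def cloud(p,t=None):
    d=p['depth']; v,u=np.mgrid[0:400,0:640]; K=p['mtx']
    x=(u-K[0,2])/K[0,0]*d; y=(v-K[1,2])/K[1,1]*d
    P=np.stack([x,-y,-d],-1); T=TT(p,t)
    return P@T[:3,:3].T+T[:3,3]
E
python3 - <<'E'
from h import *
p=vision.read_camera('scene'); save(p,'s0'); q=vision.read_camera('side'); save(q,'d0')
print(p.keys()); print(get_state())
E
```

```text
pics
dict_keys(['pixels', 'depth', 'mtx', 'T', 'shot'])
{'clock': 0.1, 'joint_pos': array([-1.32258697e+00,  3.13925205e-01,  4.51043665e-02,  1.30360351e+00,
        1.78677964e-05,  1.43121549e+00]), 'qvel': array([-0.00036004, -0.00170209,  0.0038895 ,  0.0011942 ,  0.00086765,
        0.00063727]), 'tau': array([ 1.49399359e-03, -4.81725168e+01,  2.99244958e+01,  1.26886839e-02,
       -2.42394763e-04, -6.87911594e-06]), 'tcp_pos': array([ 0.21732723, -0.53186137,  0.23050291]), 'orientation': array([-8.13293492e-04,  9.81260840e-01,  1.92682382e-01, -3.52698323e-05]), 'wrist_force': array([ 0.81498691,  0.59848005, -0.22046902]), 'ft_torque': array([0.0021806 , 0.02438007, 0.02484489]), 'finger_gap': 0.08511343735879089}
```

View pics/s0.png

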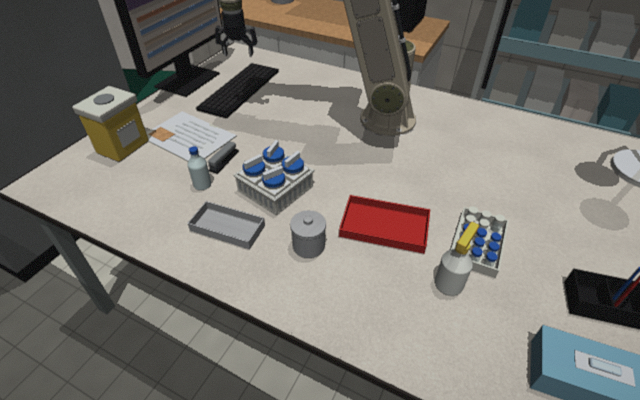

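View pics/d0.png

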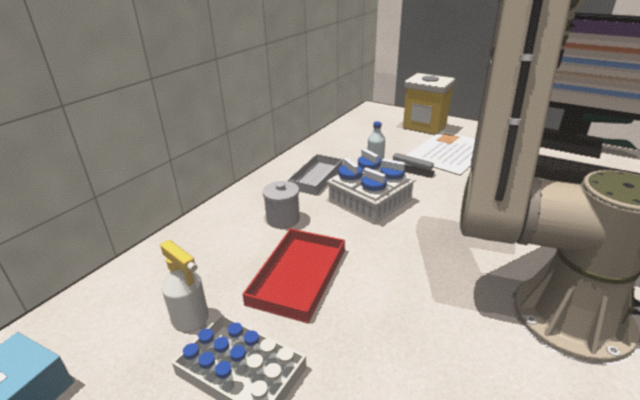

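The scene view shows the crate near (275,178) with four blue lids, the red tray at (385,222), the cotton jar at (308,235) and the steel dish at (227,225). I'll measure with depth next.

```bash
python3 - <<'E'
from h import *
for c in ['scene','side']:
    p=vision.read_camera(c); P=cloud(p)
    for n in ['crate','tray','cotton_jar','steel_dish','gel_bottle','stapler','vial_basket','spray_bottle']:
        r=silhouettes(p,n); t=tip_of(p,n)
        if not r: print(c,n,'none'); continue
        m=r[0]['mask']&(p['depth']>0); X=P[m]
        print(c,n,round(r[0]['confidence'],2),r[0]['location'],np.percentile(X,[2,50,98],axis=0).round(3).tolist(),[ (x['location'],round(x['confidence'],2)) for x in t][:1])
        if n in('crate','tray'):
            top={'crate':.072,'tray':.035}[n]
            k=X[abs(X[:,2]-top)<.004]; print(' rim rect',len(k),cv2.minAreaRect((k[:,:2]*1000).astype(np.float32)))
    r=silhouettes(p,'jar_a')
    for j in r: 
        m=j['mask']&(p['depth']>0); print(c,'jar',round(j['confidence'],2),j['location'],np.median(P[m],0).round(3))
    for j in tip_of(p,'bar_a'): 
        u,v=map(int,map(round,j['location'])); print(c,'bar',round(j['confidence'],2),u,v,P[v,u].round(3))
E
```

```text
scene crate 0.86 [280.4, 195.1] [[0.495, -0.283, 0.002], [0.63, -0.116, 0.041], [0.66, -0.082, 0.072]] [([275.3, 187.4], 0.71)]
 rim rect 227 ((560.2675170898438, -182.2847137451172), (181.6128692626953, 181.36094665527344), 77.06106567382812)
scene tray 0.8 [386.2, 225.0] [[0.462, 0.071, -0.0], [0.545, 0.196, 0.005], [0.645, 0.319, 0.035]] [([386.3, 223.5], 0.71)]
 rim rect 358 ((552.131103515625, 194.7059326171875), (153.5118408203125, 249.97161865234375), 12.372897148132324)
scene cotton_jar 0.8 [308.5, 233.5] [[0.68, -0.012, 0.004], [0.743, 0.04, 0.095], [0.768, 0.075, 0.114]] [([253.8, 188.6], 0.67)]
scene steel_dish 0.91 [226.9, 224.9] [[0.716, -0.32, -0.001], [0.766, -0.223, 0.005], [0.829, -0.118, 0.034]] [([227.1, 226.9], 0.71)]
scene gel_bottle 0.65 [196.7, 170.8] [[0.545, -0.535, -0.001], [0.664, -0.397, 0.074], [0.682, -0.38, 0.149]] [([201.3, 184.4], 0.67)]
scene stapler 0.68 [253.2, 162.1] [[0.566, -0.252, 0.091], [0.601, -0.226, 0.107], [0.625, -0.202, 0.132]] [([226.2, 162.1], 0.96)]
scene vial_basket 0.65 [484.4, 239.9] [[0.395, 0.394, -0.0], [0.499, 0.477, 0.034], [
[... 1508 characters left out ...]
48]] [([376.6, 163.4], 0.85)]
side stapler 0.95 [416.4, 167.4] [[0.45, -0.435, 0.001], [0.501, -0.41, 0.034], [0.575, -0.4, 0.05]] [([411.3, 172.2], 0.81)]
side vial_basket 0.97 [237.8, 360.2] [[0.392, 0.394, 0.001], [0.485, 0.464, 0.033], [0.588, 0.525, 0.056]] [([240.4, 371.3], 0.9)]
side spray_bottle 0.7 [182.9, 288.7] [[0.604, 0.389, -0.001], [0.64, 0.433, 0.1], [0.687, 0.457, 0.191]] [([191.6, 318.9], 0.73)]
side jar 0.76 [372.4, 187.8] [ 0.512 -0.117  0.101]
side jar 0.75 [349.1, 175.3] [ 0.595 -0.132  0.097]
side bar 0.85 392 164 [ 0.504 -0.21   0.122]
side bar 0.79 348 161 [ 0.61  -0.147  0.132]
side bar 0.72 367 154 [ 0.594 -0.232  0.122]
side bar 0.56 374 170 [ 0.561 -0.215  0.086]
```

```bash
python3 - <<'E'
from h import *
p=vision.read_camera('wrist'); save(p,'w0'); print(p['tool_from_camera'].round(3),p['mtx']); print(tcpT().round(3))
E
python3 -m inch '[[4,-2,-2,0,0,0,8.5],[4,-2,-2,0,0,0,8.5],[4.4,-2,-2,0,0,0,8.5],[4.4,-2,-2,0,0,0,8.5],[4.4,-2,-2,0,0,0,8.5]]'
```

```text
[[-0.     0.962  0.275  0.07 ]
 [ 1.     0.     0.    -0.001]
 [-0.     0.275 -0.962 -0.142]
 [ 0.     0.     0.     1.   ]] [[346.14510602   0.         321.1975496 ]
 [  0.         346.14510602 196.40062734]
 [  0.           0.           1.        ]]
[[ 0.926  0.378  0.     0.217]
 [ 0.378 -0.926 -0.    -0.532]
 [ 0.     0.    -1.     0.231]
 [ 0.     0.     0.     1.   ]]
clock: 2.55
tcp_pos: [0.3724, -0.3628, 0.3296]
orientation: [0.0, 0.981, 0.192, 0.0]
wrist_force: [1.2, -0.2, 0.1]
finger_gap: 0.0849
```

View pics/w0.png

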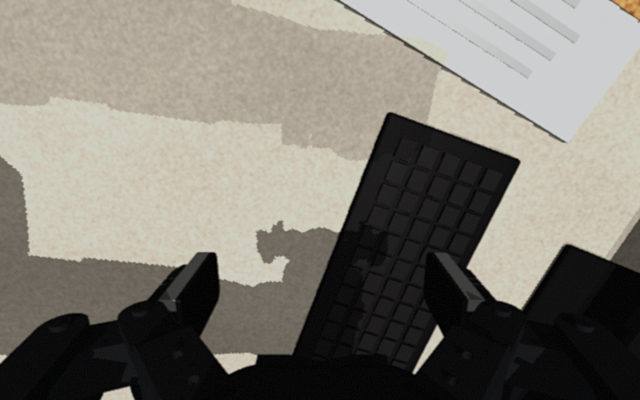

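```bash

python3 -m inch '[[4,-2.4,-0.5,0,0,0,8.5],[4,-2.4,-0.5,0,0,0,8.5],[4,-2.4,-0.5,0,0,0,8.5],[4,-2.4,0,0,0,0,8.5],[0,0,0,0,0,0,8.5]]'
cat >> h.py <<'E'
def bars(p,t):
    """blue/pale points in depth -> per jar bar pose"""
    P=cloud(p,t); return P
E
python3 - <<'E'
from h import *
t=tcpT(); p=vision.read_camera('wrist'); save(p,'w1'); P=cloud(p,t)
np.savez('w1.npz',P=P,pix=p['pixels'],t=t,d=p['depth'])
print(get_state()['joint_pos'].round(3))
r=tip_of(p,'bar_a')
for j in r:
    u,v=map(int,map(round,j['location'])); print('bar',round(j['confidence'],2),u,v,P[v,u].round(3))
m=(p['depth']>0)&(abs(P[...,2]-.132)<.006)&(P[...,0]>.4)&(P[...,1]>-.32)&(P[...,1]<-.05)
n,l,st,ce=cv2.connectedComponentsWithStats(m.astype(np.uint8))
for i in range(1,n):
    if st[i,4]<80: continue
    X=P[l==i]; print(st[i,4],ce[i].round(),X.mean(0).round(4),cv2.minAreaRect((X[:,:2]*1000).astype(np.float32)))
E
```

```text
clock: 3.05
tcp_pos: [0.4858, -0.2105, 0.3439]
orientation: [-0.0, 0.981, 0.196, 0.001]
wrist_force: [0.3, -0.9, 0.1]
finger_gap: 0.0855
[-0.565  0.218  0.192  1.545 -0.     2.183]
bar 0.92 329 156 [ 0.5   -0.213  0.131]
bar 0.89 262 104 [ 0.522 -0.131  0.13 ]
bar 0.84 385 83 [ 0.587 -0.235  0.13 ]
bar 0.6 313 26 [ 0.607 -0.151  0.131]
967 [313.  26.] [ 0.6069 -0.1514  0.1303] ((607.0056762695312, -151.05331420898438), (12.539069175720215, 63.99989700317383), 60.502323150634766)
851 [385.  80.] [ 0.5896 -0.2338  0.1304] ((589.02294921875, -233.60125732421875), (11.86484146118164, 64.02832794189453), 67.49585723876953)
808 [264. 103.] [ 0.5236 -0.1328  0.1304] ((522.7359619140625, -132.3886260986328), (12.163359642028809, 63.889739990234375), 81.2139663696289)
720 [333. 151.] [ 0.5056 -0.2146  0.1304] ((504.6655578613281, -214.8443603515625), (63.91480255126953, 12.081321716308594), 6.216932773590088)
```

View pics/w1.png

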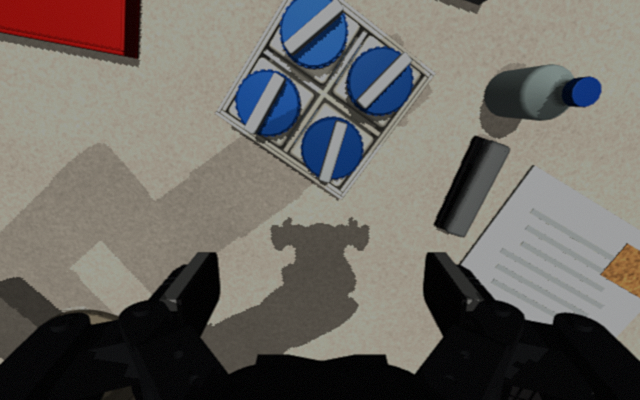

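The wrist view shows all four lids clearly, with bars at (313,26), (385,83), (264,103) and (333,151). Each measured bar comes out at 64×12 mm and z≈0.130, as expected. I'll use the yaw+180° grasp so joint 6 has room to turn clockwise, and start with the nearest bar at (0.505,-0.215).

```bash

python3 -m inch '[[0,0,0.7,0,0,-8.2,6],[0,0,0.7,0,0,-8.2,6],[0,0,0.7,0,0,-8.2,6],[0,0,0.7,0,0,-8.2,6],[0,0,0.7,0,0,-8.2,5]]' 60
python3 -m inch '[[0,0,0.7,0,0,-8.2,5],[0,0,0.7,0,0,-8.2,5],[0,0,0.7,0,0,-8.2,5],[0,0,0.7,0,0,-8.2,5],[0,0,0.7,0,0,-8.2,5]]'
python3 -m inch '[[0,0,0.7,0,0,-8.2,5],[0,0,0.7,0,0,-8.2,5],[0,0,0.7,0,0,-8.2,5],[0,0,0.7,0,0,-8.2,5],[0,0,0.7,0,0,-8.2,5]]'
python3 -m inch '[[0,0,0.7,0,0,-8.2,5],[0,0,0.7,0,0,-8.2,5],[0,0,0.7,0,0,-8.2,5],[0,0,0.7,0,0,-8.0,5],[0,0,0.7,0,0,-8,5]]'
cat >> h.py <<'E'
import sys
def rel(x,y,z,deg):
    t=tcpT(); yaw=np.degrees(np.arctan2(t[1,0],t[0,0])); d=t[:3,:3].T@(np.array([x,y,z])-t[:3,3])*100
    turn=-((deg-yaw+180)%360-180)
    s=get_state()
    print('tool shift cm',d.round(2),'rz',round(turn,1),'yaw',round(yaw,1),'tilt',t[:3,2].round(3),'q6',s['joint_pos'][5].round(3))
def ft():
    s=get_state(); t=tcpT(); print('t',s['clock'],'yaw',np.degrees(np.arctan2(t[1,0],t[0,0])).round(2),'pos',t[:3,3].round(4),'F',s['wrist_force'].round(1),'M',s['ft_torque'].round(3),'gap',round(s['finger_gap'],4),'q6',s['joint_pos'][5].round(3))
E
python3 -c "
from h import *
rel(.5047,-.2148,.112,186.2); ft()"
```

```text
clock: 3.65
tcp_pos: [0.4823, -0.2166, 0.3083]
orientation: [0.0, 0.851, 0.525, -0.0]
wrist_force: [-0.4, -0.5, -0.9]
finger_gap: 0.0501
clock: 4.15
tcp_pos: [0.4822, -0.2166, 0.2733]
orientation: [-0.0, 0.613, 0.79, -0.0]
wrist_force: [-0.7, -0.5, 0.2]
finger_gap: 0.0499
clock: 4.65
tcp_pos: [0.4822, -0.2166, 0.2383]
orientation: [-0.0, 0.297, 0.955, -0.0]
wrist_force: [0.5, 0.2, 0.4]
finger_gap: 0.05
clock: 5.15
tcp_pos: [0.4822, -0.2166, 0.2033]
orientation: [-0.0, -0.052, 0.999, -0.0]
wrist_force: [-0.3, -0.2, 0.0]
finger_gap: 0.05
tool shift cm [-2.26 -0.05  9.13] rz -0.2 yaw -174.0 tilt [-0. -0. -1.] q6 -0.678
t 5.15 yaw -174.02 pos [ 0.4822 -0.2166  0.2033] F [-0.3 -0.2  0. ] M [ 0.078 -0.008 -0.007] gap 0.05 q6 -0.678
```

```bash
python3 - <<'E'
from h import *
t=tcpT(); p=vision.read_camera('wrist'); save(p,'w2'); P=cloud(p,t)
m=(p['depth']>0)&(abs(P[...,2]-.132)<.006)&(P[...,0]>.4)&(P[...,1]>-.32)&(P[...,1]<-.05)
n,l,st,ce=cv2.connectedComponentsWithStats(m.astype(np.uint8))
for i in range(1,n):
    if st[i,4]<80: continue
    X=P[l==i]; print(st[i,4],ce[i].round(),X.mean(0).round(4),cv2.minAreaRect((X[:,:2]*1000).astype(np.float32)))
E
```

```text
1600 [320. 237.] [ 0.5024 -0.2144  0.1303] ((504.41259765625, -214.3271026611328), (64.09505462646484, 11.887686729431152), 6.297774314880371)
968 [442. 257.] [ 0.5083 -0.1306  0.13  ] ((509.78125, -130.1344451904297), (12.663421630859375, 38.3194580078125), 81.27159881591797)
900 [289. 331.] [ 0.5775 -0.2296  0.1301] ((580.95703125, -230.12547302246094), (12.345138549804688, 47.510467529296875), 68.2123794555664)
```

View pics/w2.png

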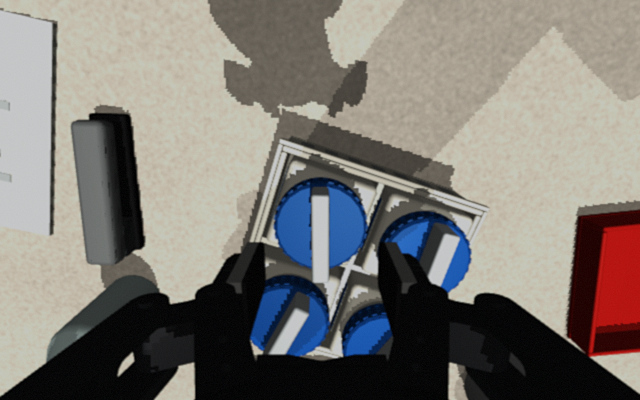

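```bash

python3 -m inch '[[-1.25,-0.05,1,0,0,0,4.5],[-1,0,2,0,0,-0.2,4.5],[0,0,3,0,0,0,4.5],[0,0,2.5,0,0,0,4.5],[0,0,0.6,0,0,0,4.5]]'
python3 -m inch '[[0,0,0,0,0,0,0.5],[0,0,0,0,0,0,0.5],[0,0,0,0,0,0,0.5],[0,0,0,0,0,0,0.5]]' 60
python3 -c "
from h import *
ft()"
```

```text
clock: 5.7
tcp_pos: [0.5043, -0.2127, 0.1095]
orientation: [-0.002, -0.051, 0.999, 0.001]
wrist_force: [-1.0, 0.9, 0.3]
finger_gap: 0.045
clock: 6.1
tcp_pos: [0.5068, -0.2141, 0.1141]
orientation: [0.001, -0.052, 0.999, -0.001]
wrist_force: [0.6, -1.9, 1.4]
finger_gap: 0.0104
t 6.1 yaw -174.02 pos [ 0.5068 -0.2141  0.1141] F [ 0.6 -1.9  1.4] M [-0.451 -0.108 -0.016] gap 0.0104 q6 -0.65
```

```bash

python3 -m inch '[[0,0,0,0,0,3,0.5],[0,0,0,0,0,3,0.5]]'
python3 -c "
from h import *
ft()"
python3 -m inch '[[0,0,0,0,0,3,0.5],[0,0,0,0,0,0,0.5]]'
python3 -c "
from h import *
ft()"
python3 -m inch '[[0,0,0,0,0,3,0.5],[0,0,0,0,0,0,0.5]]'
python3 -c "
from h import *
ft()"
```

```text
clock: 6.3
tcp_pos: [0.5065, -0.2141, 0.114]
orientation: [0.001, 0.001, 1.0, -0.001]
wrist_force: [-0.4, -2.0, 0.0]
finger_gap: 0.0106
t 6.3 yaw 179.88 pos [ 0.5065 -0.2141  0.114 ] F [-0.4 -2.   0. ] M [-0.449  0.055  0.113] gap 0.0106 q6 -0.543
clock: 6.5
tcp_pos: [0.5066, -0.2141, 0.114]
orientation: [0.001, 0.026, 1.0, -0.001]
wrist_force: [0.6, -1.6, 2.1]
finger_gap: 0.0106
t 6.5 yaw 176.98 pos [ 0.5066 -0.2141  0.114 ] F [ 0.6 -1.6  2.1] M [-0.514  0.056 -0.031] gap 0.0106 q6 -0.493
clock: 6.7
tcp_pos: [0.5066, -0.2141, 0.114]
orientation: [0.001, 0.052, 0.999, -0.001]
wrist_force: [-0.6, -3.6, 4.8]
finger_gap: 0.0101
t 6.7 yaw 174.04 pos [ 0.5066 -0.2141  0.114 ] F [-0.6 -3.6  4.8] M [-0.572  0.012 -0.053] gap 0.0101 q6 -0.441
```

```bash

python3 -m inch '[[0,0,0,0,0,3,0.5],[0,0,0,0,0,0,0.5]]'
python3 -c "
from h import *
ft()"
python3 -m inch '[[0,0,0,0,0,3,0.5],[0,0,0,0,0,0,0.5]]'
python3 - <<'E'
from h import *
ft()
t=tcpT(); p=vision.read_camera('wrist'); save(p,'w3'); 
E
```

```text
clock: 6.9
tcp_pos: [0.5067, -0.2142, 0.114]
orientation: [0.001, 0.078, 0.997, -0.001]
wrist_force: [-0.6, -3.8, 5.6]
finger_gap: 0.0105
t 6.9 yaw 171.06 pos [ 0.5067 -0.2142  0.114 ] F [-0.6 -3.8  5.6] M [-0.696  0.058 -0.058] gap 0.0105 q6 -0.389
clock: 7.1
tcp_pos: [0.5067, -0.2143, 0.114]
orientation: [0.001, 0.104, 0.995, -0.001]
wrist_force: [-0.6, -3.4, 6.1]
finger_gap: 0.0102
t 7.1 yaw 168.05 pos [ 0.5067 -0.2143  0.114 ] F [-0.6 -3.4  6.1] M [-0.662  0.041 -0.084] gap 0.0102 q6 -0.337
```

View pics/w3.png

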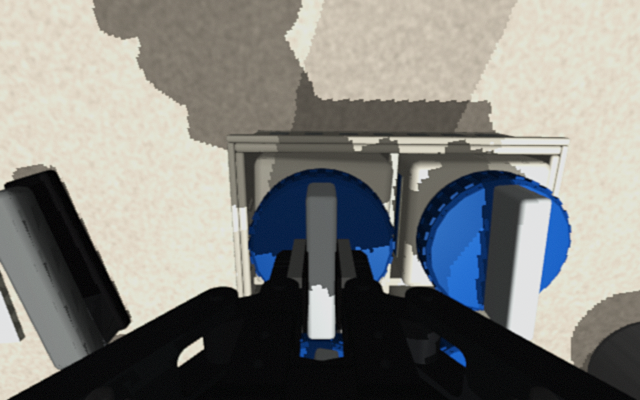

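The bar is centred in the fingers and has turned 18°, more than the cell's play, so this lid is loose. I'll keep turning and watch joint 6's torque as well.

```bash
sed -i "s/'q6',s\['joint_pos'\]\[5\].round(3))$/'q6',s['joint_pos'][5].round(3),'tau6',s['tau'][5].round(3))/" h.py
cat > ft.py <<'E'
from h import *
ft()
E
python3 ft.py
python3 -m inch '[[0,0,0,0,0,4,0.5],[0,0,0,0,0,4,0.5],[0,0,0,0,0,4,0.5]]' >/dev/null; python3 ft.py
python3 -m inch '[[0,0,0,0,0,4,0.5],[0,0,0,0,0,4,0.5]]' >/dev/null; python3 ft.py
```

```text
t 7.15 yaw 168.09 pos [ 0.5067 -0.2142  0.114 ] F [-0.6 -4.2  4.8] M [-0.701  0.076 -0.054] gap 0.0105 q6 -0.338 tau6 -0.002
t 7.45 yaw 155.96 pos [ 0.5066 -0.2146  0.1141] F [-0.7 -4.5  4.8] M [-0.98   0.159  0.122] gap 0.0107 q6 -0.126 tau6 -0.594
t 7.65 yaw 147.95 pos [ 0.5065 -0.2148  0.1141] F [-1.4 -6.3  5.2] M [-1.1    0.308  0.111] gap 0.0106 q6 0.014 tau6 -0.592
```

Mz stays near 0.12 while turning, which is the loose-lid friction. I'll keep going until it rises.

```bash

python3 -m inch '[[0,0,0,0,0,4,0.5],[0,0,0,0,0,4,0.5]]' >/dev/null; python3 ft.py
python3 -m inch '[[0,0,0,0,0,4,0.5],[0,0,0,0,0,4,0.5]]' >/dev/null; python3 ft.py
python3 -m inch '[[0,0,0,0,0,4,0.5],[0,0,0,0,0,4,0.5]]' >/dev/null; python3 ft.py

```

```text
t 7.85 yaw 139.94 pos [ 0.5064 -0.2149  0.1141] F [-1.5 -6.4  5. ] M [-1.262  0.333  0.088] gap 0.0106 q6 0.153 tau6 -0.591
t 8.05 yaw 131.93 pos [ 0.5063 -0.2151  0.1141] F [-3.  -6.3  6.1] M [-1.32   0.533  0.176] gap 0.0105 q6 0.293 tau6 -0.59
t 8.25 yaw 123.92 pos [ 0.5061 -0.2152  0.1141] F [-4.7 -6.   6.1] M [-1.424  0.59   0.124] gap 0.0104 q6 0.433 tau6 -0.59
```

```bash

python3 -m inch '[[0,0,0,0,0,4,0.5],[0,0,0,0,0,4,0.5]]' >/dev/null; python3 ft.py
python3 -m inch '[[0,0,0,0,0,4,0.5],[0,0,0,0,0,4,0.5]]' >/dev/null; python3 ft.py
python3 -m inch '[[0,0,0,0,0,3,0.5],[0,0,0,0,0,3,0.5]]' >/dev/null; python3 ft.py

```

```text
t 8.45 yaw 115.99 pos [ 0.5054 -0.2156  0.1141] F [-6.4 -9.3  7.3] M [-1.875  1.088  1.193] gap 0.0106 q6 0.571 tau6 0.462
t 8.65 yaw 108.13 pos [ 0.5064 -0.2169  0.1144] F [ -3.1 -13.2   5. ] M [-2.585  0.799  2.476] gap 0.0107 q6 0.708 tau6 1.692
t 8.85 yaw 102.35 pos [ 0.5064 -0.2169  0.1145] F [ -4.8 -13.9   6. ] M [-2.773  0.933  3.801] gap 0.0109 q6 0.809 tau6 3.255
```

The lid came home at about yaw 118–120°, with Mz rising steeply at about 0.19 N m/deg. I've overshot the torque, so I'll ease back without unscrewing.

```bash

python3 -m inch '[[0,0,0,0,0,-4,0.5],[0,0,0,0,0,-4,0.5]]' >/dev/null; python3 ft.py
python3 -m inch '[[0,0,0,0,0,-3,0.5],[0,0,0,0,0,0,0.5]]' >/dev/null; python3 ft.py

```

```text
t 9.05 yaw 110.47 pos [ 0.5064 -0.2168  0.1143] F [ -4.1 -12.8   4.1] M [-2.639  0.701  1.77 ] gap 0.0101 q6 0.667 tau6 2.531
t 9.25 yaw 113.24 pos [ 0.5064 -0.2169  0.1143] F [ -3.5 -11.3   4.1] M [-2.496  0.568  1.209] gap 0.0106 q6 0.618 tau6 0.926
```

```bash

python3 -m inch '[[-0.13,-0.07,0,0,0,-3,0.5],[0,0,0,0,0,0,0.5]]' >/dev/null; python3 ft.py

```

```text
t 9.45 yaw 116.15 pos [ 0.5063 -0.2171  0.1142] F [-2.  -7.3  4.5] M [-1.662  0.436  0.33 ] gap 0.0103 q6 0.565 tau6 0.03
```

```bash

python3 -m inch '[[0,0,-1,0,0,0,0.5],[0,0,-2,0,0,0,0.5],[0,0,-3,0,0,0,0.5],[0,0,-3,0,0,0,0.5],[0,0,-1.5,0,0,0,0.5]]' ; python3 ft.py

```

```text
clock: 9.95
tcp_pos: [0.5058, -0.2141, 0.2193]
orientation: [0.0, 0.529, 0.849, 0.0]
wrist_force: [0.1, 0.6, -5.3]
finger_gap: 0.0105
t 9.95 yaw 116.15 pos [ 0.5058 -0.2141  0.2193] F [ 0.1  0.6 -5.3] M [-0.072 -0.026 -0.05 ] gap 0.0105 q6 0.567 tau6 -0.001
```

```bash

python3 -m inch '[[0,0,0,0,0,-6,0.5],[0,0,0,0,0,-7,0.5],[0,0,0,0,0,-7,0.5],[0,0,0,0,0,-5,0.5]]' >/dev/null; python3 -c "
from h import *
rel(.538,.251,.12,141); ft()
p=vision.read_camera('side'); save(p,'d1')"

```

```text
tool shift cm [26.34 38.37  9.75] rz 0.4 yaw 141.4 tilt [-0.002  0.003 -1.   ] q6 0.127 tau6 0.708
t 10.35 yaw 141.41 pos [ 0.5047 -0.2134  0.2164] F [ 0.6  0.1 -5.1] M [-0.04  -0.036  0.017] gap 0.0108 q6 0.127 tau6 0.708
```

View pics/d1.png

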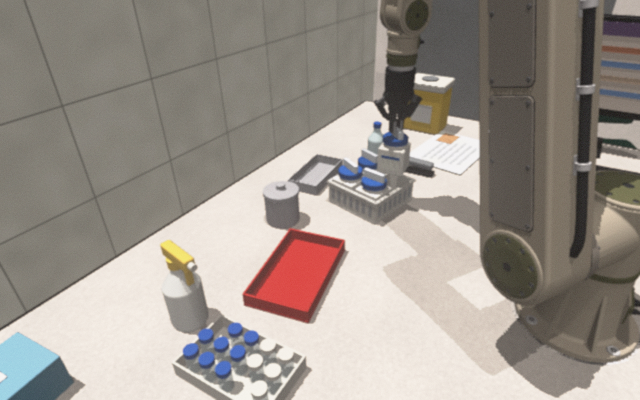

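The jar at (393,155) is held upright and clear of the crate. I'll raise it above the neighbouring bars before traversing.

```bash

python3 -m inch '[[0,0,-3,0,0,0,0.5],[0,0,-3,0,0,0,0.5],[1,1.4,0,0,0,0,0.5],[2.2,3.2,0,0,0,0,0.5],[2.2,3.2,0,0,0,0,0.5]]' >/dev/null; python3 ft.py
python3 -m inch '[[2.3,3.4,0,0,0,0,0.5],[2.3,3.4,0,0,0,0,0.5],[2.3,3.4,0,0,0,0,0.5],[2.3,3.4,0,0,0,0,0.5],[2.3,3.4,0,0,0,0,0.5]]' >/dev/null; python3 ft.py
python3 -m inch '[[2.3,3.4,1,0,0,0,0.5],[2.3,3.4,2,0,0,0,0.5],[2,3,2,0,0,0,0.5],[1.5,2,0,0,0,0,0.5],[0,0,0,0,0,0,0.5]]' >/dev/null; python3 -c "
from h import *
rel(.538,.251,.1145,141); ft()"
```

```text
t 10.9 yaw 140.92 pos [ 0.5119 -0.1183  0.2761] F [ 0.7  1.6 -4.8] M [ 0.106  0.008 -0.029] gap 0.0105 q6 0.302 tau6 -0.76
t 11.4 yaw 141.04 pos [0.5288 0.0871 0.276 ] F [ 0.7 -0.4 -4.4] M [-0.067 -0.027  0.015] gap 0.0104 q6 0.693 tau6 -0.807
tool shift cm [ 1.29  1.53 11.01] rz 0.3 yaw 141.3 tilt [-0.005  0.001 -1.   ] q6 0.942 tau6 0.236
t 11.9 yaw 141.3 pos [0.5391 0.2309 0.2246] F [-0.4  0.4 -3.8] M [0.082 0.151 0.016] gap 0.0105 q6 0.942 tau6 0.236
```

```bash

python3 -m inch '[[1.2,1.4,1,0,0,0,0.5],[0,0,2,0,0,0,0.5],[0,0,2,0,0,0,0.5],[0,0,0,0,0,0,0.5]]' >/dev/null; python3 -c "
from h import *
rel(.538,.251,.1145,141); ft()"
```

```text
tool shift cm [0.33 0.53 5.91] rz 0.0 yaw 141.0 tilt [-0.008 -0.002 -1.   ] q6 0.972 tau6 0.001
t 12.3 yaw 141.03 pos [0.5377 0.2449 0.1736] F [ 0.2 -0.2 -5.4] M [-0.017  0.166 -0.026] gap 0.01 q6 0.972 tau6 0.001
```

```bash

python3 -m inch '[[0.3,0.5,2,0,0,0,0.5],[0,0,2,0,0,0,0.5],[0,0,1.2,0,0,0,0.5],[0,0,0.2,0,0,0,0.5],[0,0,0,0,0,0,0.5]]' >/dev/null; python3 -c "
from h import *
rel(.538,.251,.1145,141); ft()"
```

```text
tool shift cm [ 0.27 -0.24  0.93] rz 0.0 yaw 141.0 tilt [-0. -0. -1.] q6 0.981 tau6 0.0
t 12.8 yaw 141.0 pos [0.5417 0.2512 0.1238] F [ 0.3  0.1 -4.6] M [ 0.014 -0.059 -0.018] gap 0.0107 q6 0.981 tau6 0.0
```

```bash

python3 -m inch '[[0,0,0.3,0,0,0,0.5],[0,0,0.25,0,0,0,0.5],[0,0,0.2,0,0,0,0.5],[0,0,0,0,0,0,0.5]]' >/dev/null; python3 ft.py
python3 -m inch '[[0,0,0.1,0,0,0,0.5],[0,0,0.05,0,0,0,0.5]]' >/dev/null; python3 ft.py
```

```text
t 13.2 yaw 141.02 pos [0.5417 0.2514 0.116 ] F [-0.4 -0.3 -4.2] M [-0.037  0.021  0.039] gap 0.0104 q6 0.98 tau6 0.0
t 13.4 yaw 141.02 pos [0.5418 0.2514 0.1146] F [ 0.7 -0.9 -4.4] M [ 0.006 -0.009  0.008] gap 0.0103 q6 0.981 tau6 0.0
```

```bash

python3 -m inch '[[0,0,0.1,0,0,0,0.5],[0,0,0,0,0,0,0.5]]' >/dev/null; python3 ft.py
python3 -m inch '[[0,0,0.1,0,0,0,0.5],[0,0,0,0,0,0,0.5]]' >/dev/null; python3 ft.py
```

```text
t 13.6 yaw 141.01 pos [0.5423 0.2514 0.1142] F [ 0.3 -0.3 -0.4] M [-0.215  0.025 -0.009] gap 0.0105 q6 0.98 tau6 0.024
t 13.8 yaw 141.0 pos [0.5425 0.2512 0.1141] F [-0.8 -2.8  4.1] M [-0.552  0.401 -0.008] gap 0.0105 q6 0.98 tau6 0.019
```

The jar is on the tray floor: Fz went from -4.4 to +4. I'll release, rise, and turn to yaw 171 for the next lid.

```bash

python3 -m inch '[[0,0,0,0,0,0,3],[0,0,0,0,0,0,4.5],[0,0,0,0,0,0,4.5]]'
python3 -m inch '[[0,0,-3,0,0,0,4.5],[0,0,-4,0,0,-8,4.5],[0,0,-4,0,0,-8,4.5],[0,0,-1,0,0,-8,4.5],[0,0,0,0,0,-6,4.5]]' >/dev/null;  python3 -c "
from h import *
rel(.5227,-.1324,.200,171.2); ft(); p=vision.read_camera('wrist'); save(p,'w4')"
```

```text
clock: 14.1
tcp_pos: [0.5419, 0.2516, 0.1127]
orientation: [0.0, 0.334, 0.943, 0.0]
wrist_force: [-0.5, -0.3, -0.2]
finger_gap: 0.0449
tool shift cm [ -3.74 -38.33   3.5 ] rz 0.1 yaw 171.3 tilt [ 0.005  0.002 -1.   ] q6 0.452 tau6 0.891
t 14.6 yaw 171.32 pos [0.5433 0.2521 0.2357] F [ 0.6  0.5 -1. ] M [0.054 0.07  0.014] gap 0.0448 q6 0.452 tau6 0.891
```

View pics/w4.png

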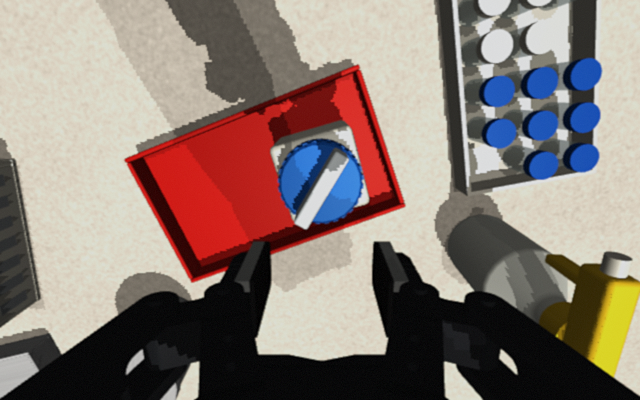

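The jar stands upright in one half of the tray at about (320,180). Next I'll go to the cell at (0.523,-0.132).

```bash

python3 -m inch '[[-0.4,-3,0,0,0,0,4.5],[-0.4,-4.4,0,0,0,0,4.5],[-0.4,-4.4,0,0,0,0,4.5],[-0.4,-4.4,0,0,0,0,4.5],[-0.4,-4.4,0,0,0,0,4.5]]' >/dev/null
python3 -m inch '[[-0.4,-4.4,0.7,0,0,0,4.5],[-0.4,-4.4,0.7,0,0,0,4.5],[-0.4,-4.4,0.7,0,0,0,4.5],[-0.5,-3.8,0.7,0,0,0,4.5],[0,-0.7,0.7,0,0,0,4.5]]' >/dev/null
python3 -m inch '[[0,0,0,0,0,0,4.5],[0,0,0,0,0,0,4.5]]' >/dev/null
cat > look.py <<'E'
from h import *
t=tcpT(); p=vision.read_camera('wrist'); save(p,sys.argv[1]); P=cloud(p,t)
m=(p['depth']>0)&(abs(P[...,2]-.132)<.006)&(P[...,0]>.4)&(P[...,1]>-.32)&(P[...,1]<-.05)
n,l,st,ce=cv2.connectedComponentsWithStats(m.astype(np.uint8))
for i in range(1,n):
    if st[i,4]<80: continue
    X=P[l==i]; print(st[i,4],ce[i].round(),X.mean(0).round(4),cv2.minAreaRect((X[:,:2]*1000).astype(np.float32)))
ft()
E
python3 look.py w5; python3 -c "
from h import *
rel(.5227,-.1324,.1125,171.2)"
```

```text
1732 [321. 215.] [ 0.5209 -0.1315  0.1304] ((522.6271362304688, -131.9351806640625), (11.533984184265137, 63.84772872924805), 81.3909683227539)
191 [197. 292.] [ 0.5619 -0.2236  0.1297] ((563.6159057617188, -223.9526824951172), (9.923396110534668, 11.084840774536133), 67.74690246582031)
1202 [317. 325.] [ 0.6003 -0.1475  0.1301] ((603.1527709960938, -148.50462341308594), (12.532841682434082, 56.94268035888672), 60.84539031982422)
t 15.9 yaw 171.05 pos [ 0.5185 -0.1315  0.1977] F [-0.4 -0.6 -0.4] M [ 0.07  -0.014 -0.028] gap 0.0455 q6 -0.243 tau6 0.011
tool shift cm [-0.43 -0.03  8.52] rz -0.1 yaw 171.1 tilt [-0.  0. -1.] q6 -0.243 tau6 0.011
```

View pics/w5.png

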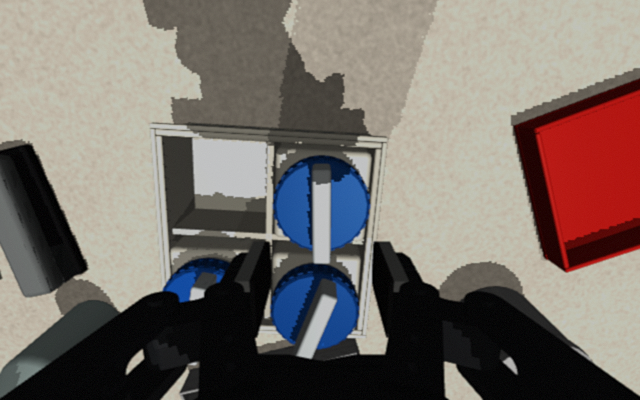

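```bash

python3 -m inch '[[-0.4,0,2,0,0,0,4.5],[0,0,3,0,0,0,4.5],[0,0,2.5,0,0,0,4.5],[0,0,0.9,0,0,0,4.5],[0,0,0,0,0,0,4.5]]' >/dev/null;python3 ft.py
python3 -m inch '[[0,0,0,0,0,0,0.5],[0,0,0,0,0,0,0.5],[0,0,0,0,0,0,0.5]]' 60 >/dev/null;python3 ft.py
python3 -m inch '[[0,0,0,0,0,4,0.5]]'>/dev/null;python3 ft.py
python3 -m inch '[[0,0,0,0,0,3,0.5]]'>/dev/null;python3 ft.py
python3 -m inch '[[0,0,0,0,0,3,0.5]]'>/dev/null;python3 ft.py
```

```text
t 16.4 yaw 171.12 pos [ 0.5218 -0.1318  0.1128] F [-0.1  1.8  1.3] M [ 0.001 -0.027 -0.046] gap 0.045 q6 -0.241 tau6 0.005
t 16.7 yaw 171.04 pos [ 0.5237 -0.1332  0.1153] F [-0.   1.6  3.7] M [ 0.513 -0.086  0.018] gap 0.0104 q6 -0.242 tau6 0.012
t 16.8 yaw 166.96 pos [ 0.5237 -0.1337  0.1153] F [0.6 0.1 4.1] M [ 0.017 -0.011  0.081] gap 0.0103 q6 -0.171 tau6 -1.019
t 16.9 yaw 163.96 pos [ 0.5242 -0.1335  0.1153] F [1.  1.9 3.6] M [ 0.177 -0.146  1.088] gap 0.0104 q6 -0.118 tau6 0.553
t 17.0 yaw 161.09 pos [ 0.5241 -0.1335  0.1153] F [1.3 0.2 3.5] M [ 0.16  -0.232  1.595] gap 0.0107 q6 -0.068 tau6 1.135
```

Torque climbs to 1.6 N m as soon as the cell play is used up, so this lid is tight. I'll ease off and release.

```bash

python3 -m inch '[[0,0,0,0,0,-4,0.5],[0,0,0,0,0,-3,0.5],[0,0,0,0,0,0,0.5]]'>/dev/null;python3 ft.py
```

```text
t 17.3 yaw 168.03 pos [ 0.5237 -0.1337  0.1152] F [1.  0.4 6.2] M [ 0.123 -0.052  0.095] gap 0.0103 q6 -0.19 tau6 -0.214
```

```bash

python3 -m inch '[[0,0,0,0,0,0,3],[0,0,0,0,0,0,4.5],[0,0,-2,0,0,0,4.5],[0,0,-3,0,0,3.5,4.5],[0,0,-3.5,0,0,7,4.5]]'>/dev/null
python3 -m inch '[[0,0,0,0,0,7,4.5]]'>/dev/null
python3 -c "
from h import *
rel(.607,-.151,.1975,150.5);ft()"
```

```text
tool shift cm [-7.96  2.64  0.64] rz -0.3 yaw 150.2 tilt [ 0.007 -0.003 -1.   ] q6 0.122 tau6 -1.297
t 17.9 yaw 150.19 pos [ 0.5248 -0.1343  0.2033] F [ 1.2  0.6 -0.7] M [-0.034 -0.058 -0.005] gap 0.0449 q6 0.122 tau6 -1.297
```

```bash

python3 -m inch '[[-3.5,1.2,0,0,0,0,4.5],[-4,1.2,0.5,0,0,0,4.5],[0,0,0,0,0,0,4.5],[0,0,0,0,0,0,4.5]]'>/dev/null
python3 look.py w6; python3 -c "
from h import *
rel(.607,-.151,.1125,150.5)"
```

```text
2526 [279.  86.] [ 0.5219 -0.1322  0.1305] ((522.9417724609375, -132.60366821289062), (12.180669784545898, 63.911338806152344), 78.18598937988281)
1813 [325. 223.] [ 0.6053 -0.1494  0.1304] ((606.940185546875, -150.36912536621094), (11.75204849243164, 64.04810333251953), 60.92070388793945)
1516 [198. 251.] [ 0.5825 -0.2295  0.1302] ((585.6124877929688, -231.58102416992188), (12.546104431152344, 56.58583068847656), 67.75369262695312)
t 18.35 yaw 150.5 pos [ 0.5988 -0.1491  0.1927] F [-0.2 -0.   0.6] M [ 0.024  0.073 -0.012] gap 0.045 q6 0.141 tau6 0.005
tool shift cm [-0.83  0.24  8.02] rz -0.0 yaw 150.5 tilt [-0.002  0.001 -1.   ] q6 0.141 tau6 0.005
```

View pics/w6.png

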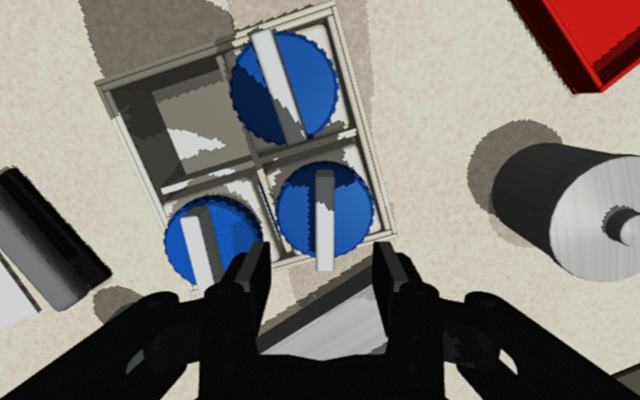

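```bash

python3 -m inch '[[-0.75,0.19,2,0,0,0,4.5],[0,0,3,0,0,0,4.5],[0,0,2.2,0,0,0,4.5],[0,0,0.7,0,0,0,4.5],[0,0,0,0,0,0,4.5]]' >/dev/null;python3 ft.py
python3 -m inch '[[0,0,0,0,0,0,0.5],[0,0,0,0,0,0,0.5],[0,0,0,0,0,0,0.5]]' 60 >/dev/null;python3 ft.py
python3 -m inch '[[0,0,0,0,0,4,0.5]]'>/dev/null;python3 ft.py
python3 -m inch '[[0,0,0,0,0,3,0.5]]'>/dev/null;python3 ft.py
python3 -m inch '[[0,0,0,0,0,3,0.5]]'>/dev/null;python3 ft.py
```

```text
t 18.85 yaw 150.51 pos [ 0.6056 -0.1509  0.1144] F [-0.4  0.7 -0.9] M [-0.018  0.002 -0.011] gap 0.0452 q6 0.142 tau6 0.001
t 19.15 yaw 150.52 pos [ 0.6079 -0.1518  0.1166] F [-0.7  0.2  7.2] M [-0.03   0.164  0.065] gap 0.0104 q6 0.142 tau6 0.027
t 19.25 yaw 146.45 pos [ 0.6081 -0.1518  0.1167] F [-0.4 -0.4  4.6] M [-0.046  0.109  0.153] gap 0.0104 q6 0.213 tau6 -0.991
t 19.35 yaw 143.44 pos [ 0.6077 -0.1517  0.1166] F [-4.7 -2.4  6.6] M [-0.509  1.084  0.866] gap 0.0104 q6 0.266 tau6 0.349
t 19.45 yaw 140.53 pos [ 0.6074 -0.152   0.1167] F [-3.5 -1.9  6.7] M [-0.277  0.726  1.525] gap 0.0104 q6 0.316 tau6 0.993
```

This one is tight too. Easing off and going to the last lid.

```bash

python3 -m inch '[[0,0,0,0,0,-4,0.5],[0,0,0,0,0,-3,0.5],[0,0,0,0,0,0,0.5]]'>/dev/null;python3 ft.py
python3 -m inch '[[0,0,0,0,0,0,3],[0,0,0,0,0,0,4.5],[0,0,-2,0,0,0,4.5],[0,0,-3,0,0,-5,4.5],[0,0,-3.3,0,0,-5,4.5]]'>/dev/null
python3 -c "
from h import *
rel(.589,-.2335,.1925,157.5);ft()"
```

```text
t 19.75 yaw 147.58 pos [ 0.608  -0.1519  0.1167] F [-1.2 -0.6  5.8] M [-0.073  0.248  0.108] gap 0.0105 q6 0.193 tau6 -0.198
tool shift cm [-1.52 -8.29  0.5 ] rz 0.2 yaw 157.7 tilt [-0.002  0.001 -1.   ] q6 0.016 tau6 0.94
t 20.25 yaw 157.72 pos [ 0.6063 -0.151   0.1975] F [1.  0.  0.8] M [ 0.053 -0.041 -0.031] gap 0.0451 q6 0.016 tau6 0.94
```

```bash

python3 -m inch '[[-0.5,-4,0.2,0,0,0,4.5],[-0.5,-4.2,0.3,0,0,0.2,4.5],[0,0,0,0,0,0,4.5],[0,0,0,0,0,0,4.5]]'>/dev/null
python3 look.py w7; python3 -c "
from h import *
rel(.589,-.2335,.1135,157.5)"
```

```text
2565 [442.  53.] [ 0.5247 -0.1341  0.1303] ((525.4226684570312, -133.4090576171875), (13.069239616394043, 58.85210037231445), 78.61551666259766)
2107 [456. 195.] [ 0.6052 -0.1507  0.1301] ((607.1064453125, -150.99105834960938), (12.744379043579102, 64.34479522705078), 57.738609313964844)
1825 [321. 218.] [ 0.5873 -0.2326  0.1304] ((588.5731811523438, -233.10350036621094), (11.994447708129883, 63.77891540527344), 68.25139617919922)
t 20.7 yaw 157.27 pos [ 0.5847 -0.2308  0.1924] F [ 1.4 -0.4  0.1] M [ 0.027  0.017 -0.015] gap 0.0448 q6 -0.107 tau6 -0.005
tool shift cm [-0.5  -0.09  7.89] rz -0.2 yaw 157.3 tilt [-0.     0.001 -1.   ] q6 -0.107 tau6 -0.005
```

View pics/w7.png

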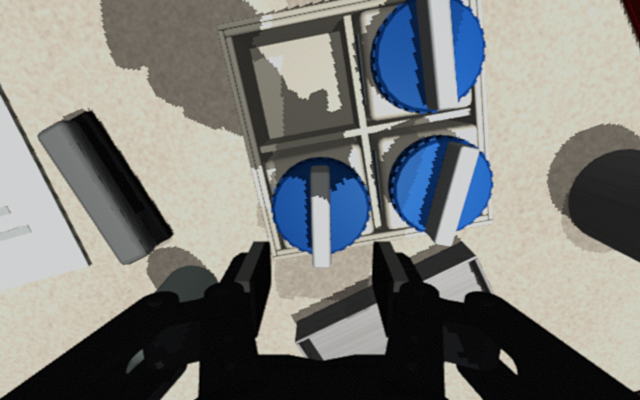

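The wrist view shows the last bar at (321,218), centred between the fingers, with the empty cell behind it. I'll descend, grip and try it.

```bash

python3 -m inch '[[-0.4,0,2,0,0,-0.5,4.5],[0,0,3,0,0,0,4.5],[0,0,2.2,0,0,0,4.5],[0,0,0.8,0,0,0,4.5],[0,0,0,0,0,0,4.5]]' >/dev/null;python3 ft.py
python3 -m inch '[[0,0,0,0,0,0,0.5],[0,0,0,0,0,0,0.5],[0,0,0,0,0,0,0.5]]' 60 >/dev/null;python3 ft.py
python3 -m inch '[[0,0,0,0,0,4,0.5]]'>/dev/null;python3 ft.py
python3 -m inch '[[0,0,0,0,0,3,0.5]]'>/dev/null;python3 ft.py
python3 -m inch '[[0,0,0,0,0,3,0.5]]'>/dev/null;python3 ft.py
```

```text
t 21.2 yaw 157.9 pos [ 0.5881 -0.2309  0.1114] F [-0.7  0.2  0.6] M [-0.003 -0.007  0.036] gap 0.0452 q6 -0.115 tau6 0.002
t 21.5 yaw 157.81 pos [ 0.5895 -0.2332  0.1143] F [-0.2 -1.8  3. ] M [-0.285  0.078 -0.021] gap 0.0103 q6 -0.116 tau6 -0.006
t 21.6 yaw 153.74 pos [ 0.5892 -0.233   0.1142] F [-0.7 -0.5  2.5] M [-0.065  0.18   0.178] gap 0.0103 q6 -0.045 tau6 -0.999
t 21.7 yaw 150.68 pos [ 0.5892 -0.233   0.1141] F [-1.  -0.1  2.5] M [-0.021  0.14   0.167] gap 0.0101 q6 0.009 tau6 -0.342
t 21.8 yaw 147.69 pos [ 0.5892 -0.233   0.1141] F [-0.9 -1.1  3.2] M [0.017 0.142 0.191] gap 0.0104 q6 0.061 tau6 -0.417
```

Loose: Mz is steady at about 0.17. Screwing it down.

```bash

python3 -m inch '[[0,0,0,0,0,4,0.5],[0,0,0,0,0,4,0.5]]' >/dev/null; python3 ft.py
python3 -m inch '[[0,0,0,0,0,4,0.5]]' >/dev/null; python3 ft.py
python3 -m inch '[[0,0,0,0,0,4,0.5]]' >/dev/null; python3 ft.py
python3 -m inch '[[0,0,0,0,0,4,0.5]]' >/dev/null; python3 ft.py
python3 -m inch '[[0,0,0,0,0,4,0.5]]' >/dev/null; python3 ft.py
```

```text
t 22.0 yaw 139.65 pos [ 0.5892 -0.233   0.1142] F [-0.5 -0.8  3.1] M [-0.023  0.166  0.112] gap 0.0101 q6 0.201 tau6 -0.608
t 22.1 yaw 135.65 pos [ 0.5892 -0.2331  0.1142] F [-0.3 -0.7  2.5] M [-0.062  0.14   0.146] gap 0.0104 q6 0.271 tau6 -0.603
t 22.2 yaw 131.65 pos [ 0.5892 -0.2331  0.1142] F [-0.8 -0.5  2.5] M [-0.042  0.175  0.095] gap 0.0105 q6 0.341 tau6 -0.603
t 22.3 yaw 127.65 pos [ 0.5892 -0.2331  0.1142] F [-1.1 -0.6  2.7] M [-0.029  0.163  0.124] gap 0.0101 q6 0.411 tau6 -0.603
t 22.4 yaw 123.65 pos [ 0.5892 -0.2331  0.1141] F [-1.3 -1.4  2.7] M [-0.133  0.179  0.159] gap 0.0106 q6 0.48 tau6 -0.603
```

```bash

python3 -m inch '[[0,0,0,0,0,4,0.5]]' >/dev/null; python3 ft.py
python3 -m inch '[[0,0,0,0,0,4,0.5]]' >/dev/null; python3 ft.py
python3 -m inch '[[0,0,0,0,0,4,0.5]]' >/dev/null; python3 ft.py
python3 -m inch '[[0,0,0,0,0,4,0.5]]' >/dev/null; python3 ft.py
```

```text
t 22.5 yaw 119.65 pos [ 0.5892 -0.2331  0.1142] F [-1.3 -0.9  2.9] M [-0.081  0.146  0.051] gap 0.0104 q6 0.55 tau6 -0.603
t 22.6 yaw 115.68 pos [ 0.5884 -0.2337  0.1142] F [-6.6 -4.8  6.5] M [-0.975  1.418  0.87 ] gap 0.0106 q6 0.619 tau6 0.152
t 22.7 yaw 111.74 pos [ 0.5885 -0.2342  0.1143] F [-4.3 -4.4  4.2] M [-0.896  0.818  1.552] gap 0.0106 q6 0.687 tau6 0.839
t 22.8 yaw 107.85 pos [ 0.5885 -0.2342  0.1144] F [-4.2 -4.4  3.6] M [-0.956  0.825  2.457] gap 0.0109 q6 0.756 tau6 1.718
```

Home at about yaw 117°, with torque above 2.4 N m. Easing back, then lifting.

```bash

python3 -m inch '[[0,0,0,0,0,-4,0.5],[0,0,0,0,0,-4,0.5],[0,0,0,0,0,0,0.5]]' >/dev/null; python3 ft.py
python3 -m inch '[[0,0,-1,0,0,0,0.5],[0,0,-2,0,0,0,0.5],[0,0,-3,0,0,0,0.5],[0,0,-3,0,0,0,0.5],[0,0,-3,0,0,0,0.5]]' >/dev/null ; python3 ft.py
python3 -m inch '[[0,0,-3,0,0,0,0.5],[0,0,-1.5,0,0,-7,0.5],[0,0,0,0,0,-7,0.5],[0,0,0,0,0,-7,0.5],[0,0,0,0,0,-4,0.5]]' >/dev/null ; python3 -c "
from h import *
rel(.562,.138,.1145,141); ft(); p=vision.read_camera('side'); save(p,'d2')"
```

```text
t 23.1 yaw 115.88 pos [ 0.5885 -0.2342  0.1143] F [-2.6 -3.5  2.6] M [-0.775  0.693  0.41 ] gap 0.0108 q6 0.615 tau6 -0.018
t 23.6 yaw 115.8 pos [ 0.5884 -0.2319  0.2341] F [ 1.3 -0.9 -3.6] M [ 0.019 -0.085  0.014] gap 0.0108 q6 0.618 tau6 -0.001
tool shift cm [25.32 27.08 16.41] rz 0.0 yaw 141.0 tilt [ 0.     0.001 -1.   ] q6 0.177 tau6 0.424
t 24.1 yaw 141.04 pos [ 0.5885 -0.2319  0.2784] F [ 0.3  0.2 -3.5] M [ 0.007 -0.04  -0.06 ] gap 0.0106 q6 0.177 tau6 0.424
```

View pics/d2.png

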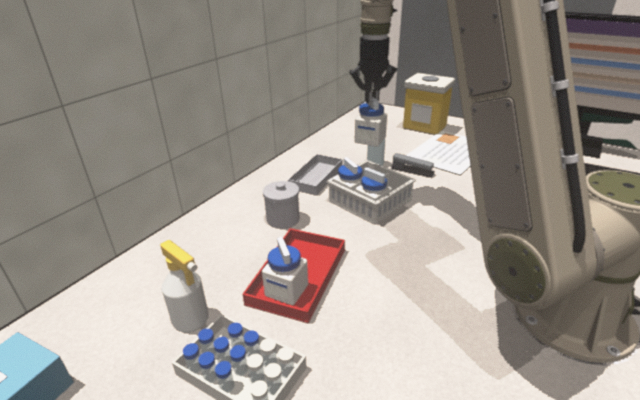

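The jar is held upright at (370,125), well above the crate. The first jar stands in the tray at (285,275). I'll carry this one to the other tray spot.

```bash

python3 -m inch '[[1.5,1.6,0,0,0,0,0.5],[2.6,2.8,0,0,0,0,0.5],[2.9,3.1,0,0,0,0,0.5],[2.9,3.1,0,0,0,0,0.5],[2.9,3.1,0,0,0,0,0.5]]' >/dev/null
python3 -m inch '[[2.9,3.1,1,0,0,0,0.5],[2.9,3.1,2,0,0,0,0.5],[2.9,3.1,2,0,0,0,0.5],[2.4,2.6,2,0,0,0,0.5],[1.4,1.5,1,0,0,0,0.5]]' >/dev/null
python3 -m inch '[[0,0,0,0,0,0,0.5],[0,0,0,0,0,0,0.5]]' >/dev/null; python3 -c "
from h import *
rel(.562,.138,.1145,141); ft()"
```

```text
tool shift cm [ 0.04 -0.09  8.33] rz -0.1 yaw 140.9 tilt [-0.001 -0.    -1.   ] q6 0.786 tau6 0.033
t 25.35 yaw 140.86 pos [0.563  0.1385 0.1978] F [ 0.6  0.2 -2.6] M [-0.015 -0.04  -0.015] gap 0.0103 q6 0.786 tau6 0.033
```

```bash

python3 -m inch '[[0,0,2,0,0,0,0.5],[0,0,2.5,0,0,0,0.5],[0,0,2,0,0,0,0.5],[0,0,0.8,0,0,0,0.5],[0,0,0.3,0,0,0,0.5]]' >/dev/null; python3 ft.py
python3 -m inch '[[0,0,0.2,0,0,0,0.5],[0,0,0.1,0,0,0,0.5],[0,0,0,0,0,0,0.5]]' >/dev/null; python3 ft.py
```

```text
t 25.85 yaw 140.72 pos [0.5636 0.1367 0.1215] F [-0.6  0.7 -2.7] M [ 0.029 -0.028  0.019] gap 0.0101 q6 0.785 tau6 0.004
t 26.15 yaw 140.81 pos [0.5644 0.1374 0.1195] F [-0.4 -0.4 -3.6] M [-0.005  0.028 -0.033] gap 0.0109 q6 0.785 tau6 0.001
```

```bash

python3 -m inch '[[0,0,0.2,0,0,0,0.5],[0,0,0.15,0,0,0,0.5],[0,0,0,0,0,0,0.5]]' >/dev/null; python3 ft.py
python3 -m inch '[[0,0,0.1,0,0,0,0.5],[0,0,0,0,0,0,0.5]]' >/dev/null; python3 ft.py
python3 -m inch '[[0,0,0.1,0,0,0,0.5],[0,0,0,0,0,0,0.5]]' >/dev/null; python3 ft.py
```

```text
t 26.45 yaw 140.83 pos [0.5636 0.1375 0.115 ] F [ 0.  -0.8 -3. ] M [0.037 0.02  0.041] gap 0.0105 q6 0.785 tau6 0.0
t 26.65 yaw 140.82 pos [0.5638 0.1374 0.1143] F [-0.5 -0.6 -1.5] M [-0.06   0.086  0.009] gap 0.0101 q6 0.785 tau6 0.006
t 26.85 yaw 140.82 pos [0.5639 0.1373 0.1142] F [-2.2 -1.4  4.7] M [-0.16   0.614  0.031] gap 0.0105 q6 0.785 tau6 0.007
```

```bash

python3 -m inch '[[0,0,0,0,0,0,2],[0,0,0,0,0,0,4],[0,0,0,0,0,0,4.5],[0,0,-2,0,0,0,4.5],[0,0,-4,0,0,0,4.5]]'
python3 -m inch '[[0,0,-4,0,0,0,4.5],[0,0,-4,0,0,0,4.5],[-3,0,-2,0,0,0,4.5],[0,0,0,0,0,0,4.5],[0,0,0,0,0,0,4.5]]'
python3 -c "
from h import *
ft(); t=tcpT(); p=vision.read_camera('wrist'); save(p,'w8'); p2=vision.read_camera('side'); save(p2,'d3'); p3=vision.read_camera('scene'); save(p3,'s3')
P=cloud(p,t)
m=(p['depth']>0)&(abs(P[...,2]-.132)<.006)
n,l,st,ce=cv2.connectedComponentsWithStats(m.astype(np.uint8))
for i in range(1,n):
    if st[i,4]<80: continue
    X=P[l==i]; print(st[i,4],X.mean(0).round(4),cv2.minAreaRect((X[:,:2]*1000).astype(np.float32)), X[:,2].min().round(4),X[:,2].max().round(4))"
```

```text
clock: 27.35
tcp_pos: [0.5614, 0.1372, 0.1703]
orientation: [-0.003, 0.335, 0.942, -0.002]
wrist_force: [1.0, 0.5, -0.0]
finger_gap: 0.045
clock: 27.85
tcp_pos: [0.5875, 0.1182, 0.273]
orientation: [0.0, 0.336, 0.942, 0.0]
wrist_force: [0.1, -0.3, 0.3]
finger_gap: 0.0449
t 27.85 yaw 140.77 pos [0.5875 0.1182 0.273 ] F [ 0.1 -0.3  0.3] M [ 0.044 -0.01  -0.002] gap 0.0449 q6 0.749 tau6 -0.018
1204 [0.5457 0.2483 0.1303] ((546.361572265625, 248.7093505859375), (12.486372947692871, 50.69963073730469), 51.22968673706055) 0.126 0.1331
1142 [0.5627 0.1389 0.1304] ((563.6786499023438, 138.31842041015625), (11.812638282775879, 63.312965393066406), 50.422882080078125) 0.1267 0.1325
993 [ 0.5223 -0.1303  0.1299] ((523.1171875, -131.5634002685547), (14.113652229309082, 63.78081130981445), 78.48339080810547) 0.126 0.1329
```

View pics/w8.png

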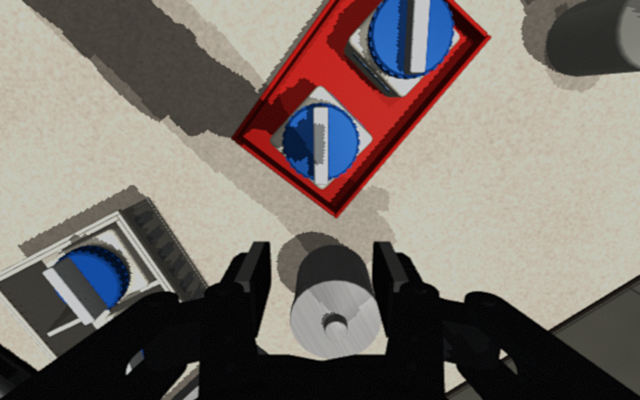

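View pics/d3.png

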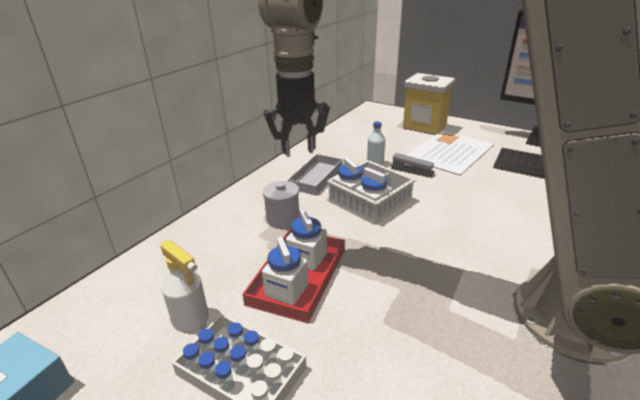

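View pics/s3.png

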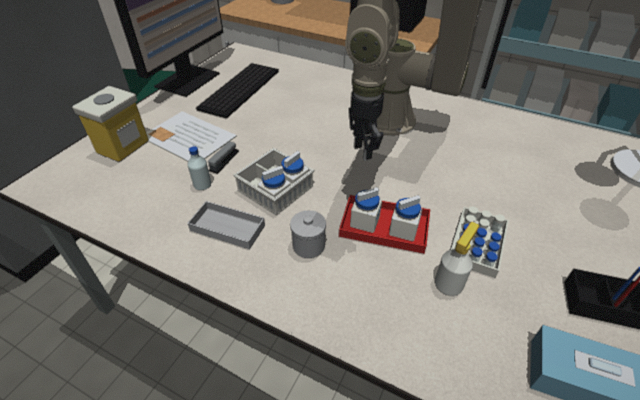

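Both jars stand upright in the tray, at scene (367,210) and (407,218). The two tight ones are still in the crate, the other things haven't moved, and the gripper is clear.

```bash
python3 -c "
from h import *
print(workorder.hand_in())"
```

```text
the job is handed in; nothing more can be done
None
```

I tried all four lids clockwise by their bars. Two were loose; I screwed both down firmly, and their jars now stand upright in the red tray. I handed the job in at about 28 s of the 72 s allowed.

| Jar (bar position, m) | Feel | Result |
|---|---|---|
| (0.505, -0.215) | Turned about 1.2 rad at about 0.12 N m, then came firmly home | In the tray, at about (0.54, 0.25) |
| (0.589, -0.234) | Turned about 0.7 rad at about 0.15 N m, then came firmly home | In the tray, at about (0.56, 0.14) |
| (0.523, -0.132) | Tight: rose to about 1.6 N m once the play in the cell was used up | Left in its cell |
| (0.607, -0.151) | Tight: rose to about 1.5 N m once the play in the cell was used up | Left in its cell |

- **Setting down:** both tray jars were lowered until the wrist force showed contact, before I let go.
- **Last pictures:** the bar tops of both tray jars measure 0.130 m, which matches standing level on the tray floor. The other two jars are in their cells, nothing else on the desk looks moved, and the gripper was clear and touching nothing.
- **Over-tightening:** I turned both loose lids past the expected 0.8 N m stop, to about 3.8 and 2.5 N m. I eased back almost all of that torque before lifting, without unscrewing them. I did not try either lid again after setting its jar down.

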